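Unlatch the canister lid and lay it on the board

TASK

Open the square steel canister so that it can be refilled: squeeze the two spring paddles on top of its lid together to free the catches, lift the lid straight off, and set it down gently, right way up, on the middle of the wooden board, then let go. Leave the canister standing where it is and do not disturb the other things.

Things in the scene. Friction and masses are not known exactly. Their poses are not given: they have to be found in the camera images.
- canister: Loose, heavy (1.7 kg) open-topped square canister of plain steel, 120 x 120 x 90 mm, walls 4 mm, with a ledge inside its rim, 5 mm thick, that leaves a 96 x 96 mm mouth. Origin at the centre of its underside, z up, x and y along its sides. It stands on the worktop; it and the board may change places.
- lid: Loose white lid (0.23 kg) latched on the canister, axes parallel to the canister's. Origin: centre of the underside of its skirt, z up, 76 mm above the canister's when latched. Skirt 92 x 92 mm, 0 to 14 mm high, goes into the mouth with 2 mm play each side; on it a plate 120 x 120 mm, 14 to 20 mm, that rests on the rim. Off the canister it stands flat on its skirt.
- lid_grip (a point): Point on the lid 41 mm above its origin, midway between two dark steel paddles that stand at its +y and -y sides, each 28 mm wide along x and 24 to 58 mm above the origin. Their outer faces are 60 mm apart along y when free, 44 mm when squeezed right in. Between them a fixed block, 34 (x) x 24 (y) mm, up to 56 mm. The squeezed paddles also serve to carry the lid.
- catch_left (a joint): Travel of the paddle on the lid's +y side, in m: 0 free (sprung out), 0.008 pressed right in, towards the lid's middle. Its spring needs 2.4 N to start, 7.2 N at the end. It carries a tongue under the plate that catches under the canister's ledge, and clears it when pressed by more than 7 mm; both must be in to free the lid.
- catch_right (a joint): The same for the paddle on the lid's -y side: 0 free, 0.008 pressed right in.
- board: Plain light wooden board lying fixed on the worktop, 170 x 170 x 15 mm. Origin at the centre of its underside (its top is 15 mm above), z up, x and y along its sides.
- mug: Loose cream mug, 78 mm wide, 116 mm with its handle, 101 mm high, standing left of the work. Origin at its underside. To be left alone.
- lemon: Loose lemon, 83 x 58 x 58 mm, left of the work. To be left alone.
- garlic: Loose garlic bulb, 60 x 57 x 58 mm, behind the work. To be left alone.
- match_box: Loose red match box, 62 x 45 x 16 mm, lying flat behind the work. To be left alone.

How it is judged:
On the way, in this order (a step that is already met when the one before it is completed fails the run):
1. both paddles are squeezed in by more than 5 mm while the lid still sits on the canister (value of joint each of catch_left, catch_right above 0.005 m and z of lid in the frame of canister below 0.084 m and horizontal distance between lid and canister below 0.015 m), for 0.1 s.
2. the lid is lifted clear of the standing canister (z of lid in the frame of canister above 0.095 m and angle between canister's own z axis and vertical below 0.1 rad), for 0.05 s.
3. the lid, still held, is brought down to less than 15 mm above the board (set down, not dropped) (z of lid in the frame of board below 0.03 m and contact force between lid and the fingers above 0.5 N and x of lid in the frame of board between -0.06 and 0.06 m and y of lid in the frame of board between -0.06 and 0.06 m), for 0.05 s.
At the end, for the whole second after the job is handed in: The lid rests flat and right way up on its skirt on the board, its centre within 40 mm of the board's centre along each side of the board, both paddles sprung out again, everything at rest; the canister stands upright within 50 mm of where it was (x of lid in the frame of board between -0.04 and 0.04 m and y of lid in the frame of board between -0.04 and 0.04 m and z of lid in the frame of board between 0.011 and 0.019 m and angle between each of lid, canister's own z axis and vertical below 0.08 rad and value of joint each of catch_left, catch_right below 0.002 m and linear speed of each of lid, canister below 0.02 m/s and angular speed of lid below 0.2 rad/s and distance of canister from where it was at the start of the episode below 0.05 m); the robot touches nothing.
It fails at once if the canister is dragged away by more than 50 mm, lifted or tipped (distance of canister from where it was at the start of the episode above 0.05 m or angle between canister's own z axis and vertical above 0.2 rad or height (world z) of canister above 0.02 m).
It fails at once if a bystander (mug, lemon, garlic or match box) is displaced by more than 40 mm (distance of any of mug, lemon, garlic, match_box from where it was at the start of the episode above 0.04 m).
It also fails if it takes over 38 s, if anything falls off the work surface, if the arm or the gripper's body presses on something with over 40 N, if the wrist force passes 120 N, or if a joint passes its speed limit or range.

ROBOT

A 6-joint arm with a two-finger parallel gripper is mounted at the origin on a cart in front of the work surface, level with it; the furniture and walls round the work are solid. World frame = base frame: x ahead of the robot, y to its left, z up, the work surface at z = 0. Lengths are in m, angles in rad, forces in N, time in s.
With the tool pointing down it reaches from about 0.425 to 0.95 m from the base axis. Payload 3.5 kg.
Tool frame: the origin (TCP) lies at the very end of the fingers, on their centre line; the grasp point (between the pads) lies 19 mm behind it (ctrl.grip_point_offset is the distance from the TCP to the grasp point, in m); z points along the fingers, y is the line along which they close (so a half turn about z gives the same grasp; the last joint's range is limited). The gripper opens to 85 mm and grips with 20 to 120 N. Pads are 22 mm wide; open, the fingers measure 114 mm over their backs; the gripper's body (76 mm by 85 mm) begins 54 mm behind the grasp point. The pads swing forward as they close: fully open they stand 13 mm farther back than shut.
Start: joints at [-1.271, 0.286, 1.577, -0, 1.279, -0.15], TCP at [0.294, -0.608, 0.231] pointing down, gripper open.
Joint ranges: [-2.77, 2.77], [-0.9, 2.22], [0.21, 2.48], [-1.53, 4.67], [0.24, 2.81], [-2.84, 2.84]. Speed limits (rad/s): [2.79, 2.79, 3.14, 3.14, 3.14, 3.14].

INTERFACE

Orientations are given as a unit quaternion [x, y, z, w].
In Python, from plant import telemetry, vision, ctrl gives the robot as it stands.
- The arm moves only by the tool arm_command, never from a script. Its argument "series" is one flat list of numbers, 7 for each row, row after row: the shift along the tool's x, y, z in cm, then the turn, a rotation vector about the tool's x, y, z in degrees, then the closure, from 0 (fully open) to 1 (shut). A call has 1 to 10 rows; each row is the pose to reach, as a shift and turn from the pose commanded when the call began, along the tool's axes at that moment; what a row does not reach only later rows make up. A row lasts 1/12 s, in which the tool goes at most 41.7 mm and 7.16 degrees, less where a joint would pass 70% of its speed; a pose out of reach is approached as far as the arm can. A call with a gripper value outside its range is refused whole. The fingers move at their own pace and stop on an object; "force" is the grip in N (left out, the last holds). Time passes only in rows, so rows that repeat a pose let the fingers close. It gives the time, the measured TCP pose, the force, the opening and the grip force at its end, in the units of the state.
- telemetry.get_state(): the state, without advancing time (a new reading comes with each control period).
- vision.read_camera(name): name is "side" or "top" or "wrist"; returns a dict with "color" (384x512x3 uint8, blue, green, red), "K" (3x3 intrinsics, pixels), "rvec" (rotation vector, rad) and "tvec" (3), from world to camera coordinates, as OpenCV has them; the wrist camera has in their place "T_tool_cam" (4x4, takes a point from camera to tool coordinates, whose origin is the TCP and whose axes are the flange's). Camera axes: x right, y down, z forward; pixel columns grow to the right and rows downward; lengths in m; the calibration is good to about 2 mm. A picture is of the moment at which its call begins: read the wrist's pose just before it. There is no depth.
- ctrl.sign_off(): hands the job in; it is judged then, once.
The state is a dict: "time": time; "qpos": joint angles; "dq": joint speeds; "joint_efforts": joint torques, N m; "eef_pos": TCP position; "tcp_rot": TCP orientation; "contact_force": force on the tool from outside, world axes, zero at the start; "wrist_torque": the same for the moment, N m; "opening": opening from 0.0 (shut) to 1.0 (fully open); "finger_force": force on a finger pad.
Only numpy, scipy, OpenCV 4.12 (cv2) and the standard library are available. Lean on these libraries where they do the work, as an engineer would, in place of code of your own. Each camera call takes 0.05 s, during which the arm holds its last target. There are 200 camera calls.

## Working session

There is one attempt and no reset: what is moved stays moved. The work goes in short steps, Python scripts to look and compute and a tool call to move; the robot and the scene stay as the last step left them, time stands still between calls to the robot, and variables do not carry over. Pictures are saved under pics/ and viewed, at most 10 in all, crops included, and the job is handed in when it is done.

Besides the shell and the picture viewer there is one more tool, called after ">>>" by a JSON object that holds its "api" and its "payload". arm_command: Moves the arm, as the interface text tells. Its arguments: {"type":"object","properties":{"series":{"type":"array","items":{"type":"number"}},"force":{"type":"number"}},"required":["series"]}

```bash
mkdir -p pics; cat > h.py <<'E'
import numpy as np, cv2
from scipy.spatial.transform import Rotation as R
from plant import telemetry, vision, ctrl
def grab(n):
    s=telemetry.get_state(); d=vision.read_camera(n); K=d["K"]=np.array(d["K"])
    if n=="wrist":
        T=np.eye(4);T[:3,:3]=R.from_quat(s["tcp_rot"]).as_matrix();T[:3,3]=s["eef_pos"];T=T@np.array(d["T_tool_cam"])
        d["Rc"]=T[:3,:3];d["c"]=T[:3,3]
    else:
        r=cv2.Rodrigues(np.array(d["rvec"],float))[0];d["Rc"]=r.T;d["c"]=-r.T@np.array(d["tvec"],float).ravel()
    return d
def ray(d,p): 
    v=d["Rc"]@np.linalg.inv(d["K"])@[p[0],p[1],1.];return d["c"],v/np.linalg.norm(v)
def plane(d,p,z):
    c,v=ray(d,p);return c+v*(z-c[2])/v[2]
def tri(obs):
    A=np.zeros((3,3));b=np.zeros(3)
    for d,p in obs:
        c,v=ray(d,p);M=np.eye(3)-np.outer(v,v);A+=M;b+=M@c
    x=np.linalg.solve(A,b);return x,[np.linalg.norm(np.cross(x-ray(d,p)[0],ray(d,p)[1])) for d,p in obs]
E
python3 - <<'E'
from h import *
a=grab("top");b=grab("side")
for n,d in(("top",a),("side",b)):
    cv2.imwrite(f"pics/{n}0.png",d["color"]);print(n,d["c"].round(3),ray(d,(256,192))[1].round(3))
s=telemetry.get_state();print(s)
E
```

```text
top [0.465 0.147 1.   ] [ 0.115 -0.017 -0.993]
side [ 0.548 -0.92   0.5  ] [ 0.029  0.92  -0.39 ]
{'time': 0.1, 'qpos': array([-1.27098740e+00,  2.87080962e-01,  1.57802726e+00,  2.25056704e-05,
        1.27858309e+00, -1.49957207e-01]), 'dq': array([-0.00057611, -0.00208292, -0.00253749, -0.00012269,  0.00065334,
        0.00110865]), 'joint_efforts': array([ 1.29757558e-03, -4.07297266e+01, -2.93698740e+01, -1.02176484e-04,
        3.39698083e-03,  6.89619188e-07]), 'eef_pos': array([ 0.29334191, -0.60727579,  0.23008471]), 'tcp_rot': array([ 9.74820377e-01,  2.22989082e-01, -6.78062137e-05, -1.04719212e-03]), 'contact_force': array([-0.19743355, -0.00072202, -0.16085689]), 'wrist_torque': array([-0.00359801, -0.01851369, -0.01653964]), 'finger_force': 0.0, 'opening': 0.9992643793617191}
```

View pics/top0.png

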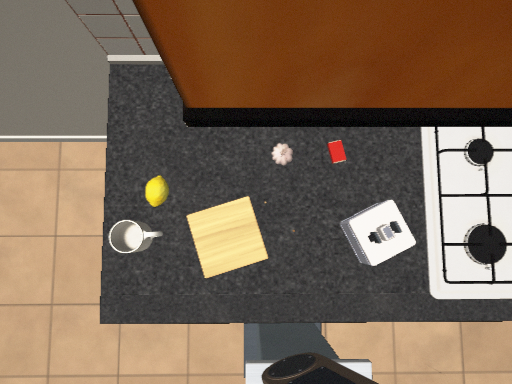

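View pics/side0.png

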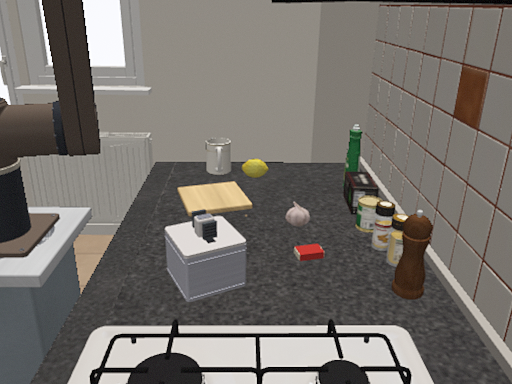

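The top view shows the board around (227,237), and the white lid around (382,232) with its dark paddles near (373,239) and (395,228). In the side view the lid is at about (205,235) and the board at (213,198).

```bash
python3 - <<'E'
from h import *
D={n:grab(n) for n in("top","side")}
def quad(m,box):
    M=np.zeros_like(m);x0,y0,x1,y1=box;M[y0:y1,x0:x1]=m[y0:y1,x0:x1]
    M=cv2.morphologyEx(M,cv2.MORPH_OPEN,np.ones((3,3),np.uint8))
    c=max(cv2.findContours(M,0,1)[0],key=cv2.contourArea);h=cv2.convexHull(c)
    for e in np.arange(2,20,.5):
        q=cv2.approxPolyDP(h,e,True)
        if len(q)<=4:break
    return q[:,0].astype(float),e,cv2.contourArea(h)
out={}
for n,bb,lb in(("top",(180,190,275,285),(335,190,420,270)),("side",(170,175,260,220),(155,205,250,300))):
    im=D[n]["color"];hsv=cv2.cvtColor(im,cv2.COLOR_BGR2HSV)
    wood=((hsv[...,1]>60)&(hsv[...,2]>120)&(hsv[...,0]<35)).astype(np.uint8)*255
    white=((hsv[...,1]<40)&(hsv[...,2]>(205 if n=="top" else 200))).astype(np.uint8)*255
    for o,m,b,z in(("board",wood,bb,.015),("lid",white,lb,.096)):
        q,e,A=quad(m,b);P=np.array([plane(D[n],p,z) for p in q])
        print(n,o,q.tolist(),e,A,"\n",P.round(3)[:,:2].tolist(),"mean",P.mean(0).round(4),"sides",np.linalg.norm(P-np.roll(P,1,0),axis=1).round(3),"ang",np.degrees(np.arctan2(*(P-np.roll(P,1,0)).T[[1,0]])).round(1))
        out[n,o]=q
for o in("board","lid"):
    for p in out["top",o]:
        r=min((tri([(D["top"],p),(D["side"],q)]) for q in out["side",o]),key=lambda t:max(t[1]));print(o,p,r[0].round(4),np.round(r[1],4))
c=[]
for n,b in(("top",(335,190,420,270)),("side",(155,195,250,300))):
    x0,y0,x1,y1=b;c.append(cv2.resize(D[n]["color"][y0:y1,x0:x1],(400,400),interpolation=2))
cv2.imwrite("pics/crop.png",np.hstack(c))
E
```

```text
top board [[248.0, 196.0], [267.0, 258.0], [204.0, 277.0], [187.0, 215.0]] 2.0 4402.0 
 [[0.569, 0.152], [0.41, 0.103], [0.363, 0.263], [0.52, 0.309]] mean [0.4655 0.2068 0.015 ] sides [0.165 0.166 0.167 0.164] ang [ -72.7 -163.1  106.3   16.2]
top lid [[392.0, 200.0], [414.0, 244.0], [371.0, 264.0], [349.0, 221.0]] 2.5 2533.0 
 [[0.55, -0.193], [0.446, -0.241], [0.399, -0.137], [0.5, -0.089]] mean [ 0.4738 -0.1652  0.096 ] sides [0.116 0.115 0.114 0.112] ang [ -64.6 -155.5  113.9   25.8]
side board [[251.0, 207.0], [188.0, 214.0], [178.0, 187.0], [234.0, 181.0]] 3.0 1818.5 
 [[0.569, 0.125], [0.413, 0.082], [0.364, 0.256], [0.521, 0.305]] mean [0.4667 0.1921 0.015 ] sides [0.186 0.162 0.181 0.164] ang [ -75.2 -164.4  105.6   17.6]
side lid [[244.0, 241.0], [186.0, 255.0], [166.0, 227.0], [219.0, 216.0]] 2.0 1896.5 
 [[0.55, -0.197], [0.451, -0.247], [0.4, -0.144], [0.499, -0.094]] mean [ 0.4751 -0.1704  0.096 ] sides [0.115 0.111 0.115 0.111] ang [ -63.6 -153.4  116.2   26.5]
board [248. 196.] [0.5698 0.1517 0.0028] [0.0006 0.0006]
board [267. 258.] [0.4096 0.1029 0.0048] [0.0003 0.0003]
board [204. 277.] [0.3629 0.2638 0.0117] [0.0002 0.0002]
board [187. 215.] [0.5207 0.3092 0.0135] [0.0004 0.0004]
lid [392. 200.] [ 0.5504 -0.1941  0.0943] [0. 0.]
lid [414. 244.] [ 0.4478 -0.2421  0.0931] [0.0023 0.0023]
lid [371. 264.] [ 0.399  -0.1382  0.0932] [0.0002 0.0002]
lid [349. 221.] [ 0.4997 -0.0892  0.0937] [0.0007 0.0007]
```

View pics/crop.png

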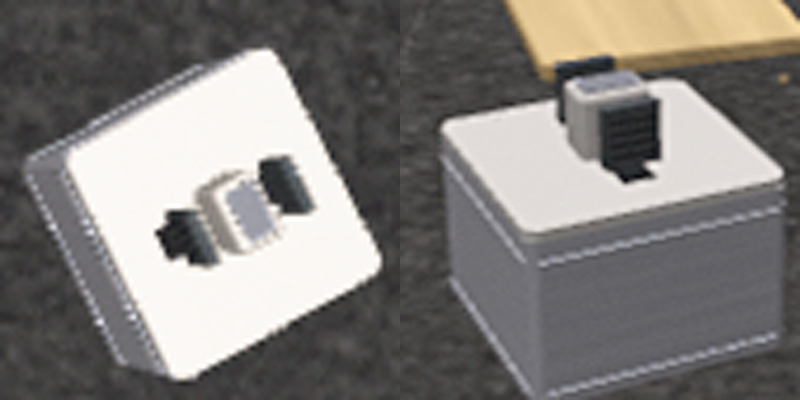

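The crop shows the paddle line running along the lid's diagonal-looking axis (187,238)→(285,185). That puts the lid's y axis at about −64°, which agrees with the plate edges. The lid plate measures z≈0.094, against an expected 0.096.

```bash
cat >> h.py <<'E'
def go(p,yaw_y=None):
    "shift (cm) and turn (deg) in tool axes to TCP p, tool down, closing line at yaw_y deg (mod 180)"
    s=telemetry.get_state();M=R.from_quat(s["tcp_rot"]);m=M.as_matrix()
    print("shift cm",(m.T@(np.array(p)-s["eef_pos"])*100).round(2),"pos",s["eef_pos"].round(4))
    cur=np.degrees(np.arctan2(m[1,1],m[0,1]));print("cur y-yaw",cur.round(1),"q",s["qpos"].round(2))
    if yaw_y is None:return
    for k in(0,180):
        a=np.radians(yaw_y+k);y=np.array([np.cos(a),np.sin(a),0]);z=np.array([0,0,-1.]);T=np.c_[np.cross(y,z),y,z]
        print("turn",np.degrees(R.from_matrix(m.T@T).as_rotvec()).round(1))
E
python3 -c "
from h import *
go([.4735,-.167,.25],115.7)"
```

```text
shift cm [ 35.37 -31.84  -1.9 ] pos [ 0.2934 -0.6074  0.2305]
cur y-yaw -64.2 q [-1.27  0.29  1.58  0.    1.28 -0.15]
turn [ 0.000e+00 -1.000e-01 -1.799e+02]
turn [-0.1 -0.   0.1]
```

>>> {"api": "arm_command", "payload": {"series": [2,-1.8,-0.5,0,0,0,0,5,-4.5,-1,0,0,0,0,8,-7.2,-1.9,0,0,0,0,11,-9.9,-1.9,0,0,0,0,14,-12.6,-1.9,0,0,0,0,17,-15.3,-1.9,0,0,0,0,20,-18,-1.9,0,0,0,0,23,-20.7,-1.9,0,0,0,0,25.5,-23,-1.9,0,0,0,0,27,-24.3,-1.9,0,0,0,0]}}

```text
time: 1.03
eef_pos: [0.4316, -0.2683, 0.2502]
tcp_rot: [0.975, 0.224, 0.0, -0.0]
contact_force: [0.7, 0.0, 0.6]
opening: 1.001
finger_force: 0.0
```

>>> {"api": "arm_command", "payload": {"series": [2,-1.8,0,0,0,0,0,4.5,-4,0,0,0,0,0,6.5,-6,0,0,0,0,0,7.5,-7,0,0,0,0,0,8.2,-7.5,0,0,0,0,0,8.4,-7.5,0,0,0,0,0,8.4,-7.5,0,0,0,0,0]}}

```text
time: 1.62
eef_pos: [0.4742, -0.1677, 0.2503]
tcp_rot: [0.975, 0.223, -0.0, 0.0]
contact_force: [-0.2, -0.7, 0.0]
opening: 1.002
finger_force: 0.0
```

```bash
python3 - <<'E'
from h import *
go([.4735,-.167,.25],115.7)
d=grab("wrist");cv2.imwrite("pics/w1.png",d["color"]);print(d["c"])
for p in [(.4735,-.167,.117)]:
    v=d["K"]@d["Rc"].T@(np.array(p)-d["c"]);print(v[:2]/v[2])
E
```

```text
shift cm [-0.03 -0.09  0.03] pos [ 0.4742 -0.1677  0.2503]
cur y-yaw -64.2 q [-0.54 -0.11  1.97 -0.    1.29  0.58]
turn [  -0.     0.  -179.9]
turn [0.  0.  0.1]
[ 0.54581632 -0.13220586  0.3925981 ]
[256.79033617 182.69776397]
```

View pics/w1.png

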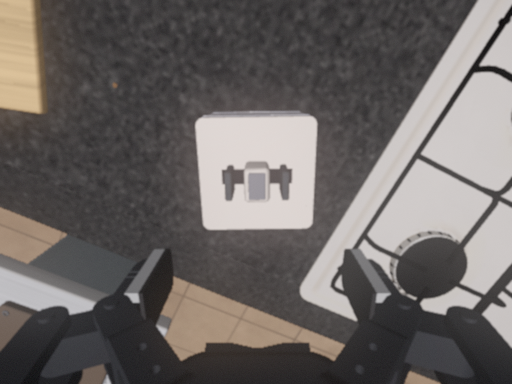

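The wrist view shows the lid square and centred. The paddles are at (230,182) and (285,182), the block is at (257,182), and the closing line runs parallel to the paddle line. I'll check this with the plate corners.

```bash
python3 - <<'E'
from h import *
d=grab("wrist");t=grab("top");g=d["color"].min(2)
m=np.zeros_like(g);m[105:240,180:330]=(g[105:240,180:330]>190)*255
m=cv2.morphologyEx(m,cv2.MORPH_OPEN,np.ones((5,5)))
r=cv2.minAreaRect(max(cv2.findContours(m,0,1)[0],key=cv2.contourArea));b=cv2.boxPoints(r)
P=np.array([plane(d,p,.096) for p in b]);print(r,P.mean(0).round(4),np.linalg.norm(P-np.roll(P,1,0),axis=1).round(4),np.degrees(np.arctan2(*(P-np.roll(P,1,0)).T[[1,0]])).round(1))
k=np.zeros_like(g);k[155:210,215:300]=(d["color"].max(2)[155:210,215:300]<75)*255
for c in cv2.findContours(k,0,1)[0]:
    if cv2.contourArea(c)>40:
        x=cv2.boundingRect(c);print("dark",x,plane(d,(x[0]+x[2]/2,x[1]+x[3]/2),.12).round(4))
b1=plane(t,(382,232),.096)
for q in ((392,200),(414,244),(371,264),(349,221)):
    print(min(((tri([(t,q),(d,p)]))for p in b),key=lambda z:max(z[1]))[0].round(4))
E
```

```text
((256.1112976074219, 172.0123291015625), (110.96151733398438, 119.18294525146484), 89.20427703857422) [ 0.4746 -0.166   0.096 ] [0.1192 0.1166 0.119  0.1317] [  22.8  -63.5 -149.9  116.6]
[ 0.5314 -0.118   0.2962]
[ 0.4446 -0.2557  0.0735]
[ 0.4001 -0.1331  0.111 ]
[ 0.5011 -0.0879  0.0971]
```

>>> {"api": "arm_command", "payload": {"series": [0,0,3,0,0,0,0,0,0,6,0,0,0,0,0,0,9,0,0,0,0,0,0,11.5,0,0,0,0,0,0,13.2,0,0,0,0,0,0,14.3,0,0,0,0,0,0,14.9,0,0,0,0,0,0,14.9,0,0,0,0], "force": 40}}

```text
time: 2.43
eef_pos: [0.4734, -0.1678, 0.1003]
tcp_rot: [0.975, 0.223, -0.001, -0.001]
contact_force: [-0.7, -0.3, 0.8]
opening: 1.0
finger_force: 0.0
```

```bash
python3 - <<'E'
from h import *
go([.4744,-.1665,.101],115.7);print(telemetry.get_state()["contact_force"])
d=grab("wrist");s=grab("side")["color"][150:300,120:290]
cv2.imwrite("pics/w2.png",np.hstack([cv2.resize(d["color"],(400,300)),cv2.resize(s,(340,300),interpolation=2)]))
E
```

```text
shift cm [ 0.15 -0.08 -0.07] pos [ 0.4734 -0.1678  0.1003]
cur y-yaw -64.3 q [-0.54  0.06  2.1  -0.    0.99  0.58]
turn [-1.0e-01 -2.0e-01 -1.8e+02]
turn [-0.1  0.1  0. ]
[-0.73923922 -0.28435885  0.8229018 ]
```

View pics/w2.png

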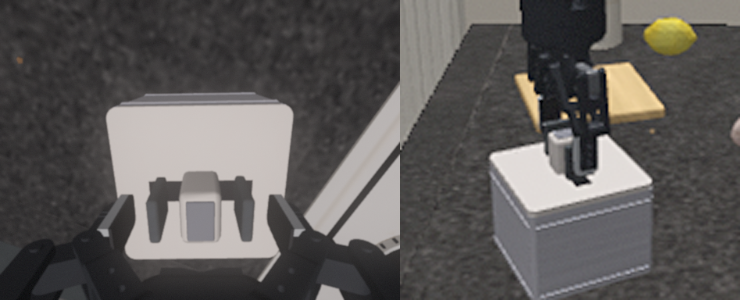

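The fingers straddle the paddles symmetrically: pads at about x=120 and 280 and paddles at 155 and 244 in the left half. They are clear of the plate, so I'll close.

>>> {"api": "arm_command", "payload": {"series": [0.1,-0.1,0,0,0,0,0.2,0.1,-0.1,0,0,0,0,0.35,0.1,-0.1,0,0,0,0,0.5,0.1,-0.1,0,0,0,0,0.6,0.1,-0.1,0,0,0,0,0.7,0.1,-0.1,0,0,0,0,0.7,0.1,-0.1,0,0,0,0,0.7,0.1,-0.1,0,0,0,0,0.7,0.1,-0.1,0,0,0,0,0.7,0.1,-0.1,0,0,0,0,0.7], "force": 40}}

```text
time: 3.37
eef_pos: [0.4759, -0.1668, 0.1042]
tcp_rot: [0.975, 0.223, 0.001, 0.001]
contact_force: [-2.0, 1.1, 9.1]
opening: 0.48
finger_force: 42.9
```

```bash
python3 - <<'E'
from h import *
s=telemetry.get_state();print(s["opening"]*85,s["finger_force"],s["contact_force"],s["eef_pos"])
cv2.imwrite("pics/w3.png",grab("wrist")["color"])
E
```

```text
40.776789214855235 42.90844917297363 [-2.03474479  1.05881943  9.0787743 ] [ 0.47593713 -0.16682607  0.10417509]
```

View pics/w3.png

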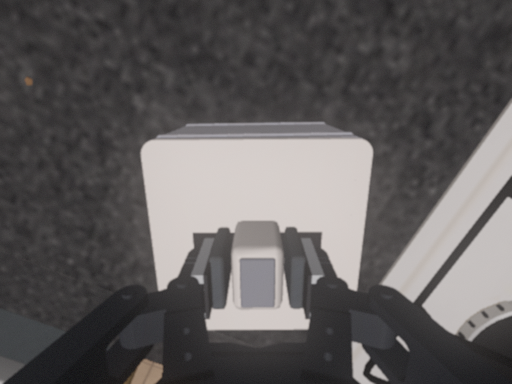

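Both paddles are pressed against the block (closed at x≈220 and 295, with the block between them), and the opening is about 41 to 44 mm. Next I'll lift.

>>> {"api": "arm_command", "payload": {"series": [0.1,0,-0.4,0,0,0,0.7,0.1,0,-0.9,0,0,0,0.7,0.1,0,-1.5,0,0,0,0.7,0.1,0,-2.2,0,0,0,0.7,0.1,0,-3,0,0,0,0.7,0.1,0,-4,0,0,0,0.7,0.1,0,-5.5,0,0,0,0.7,0.1,0,-7,0,0,0,0.7,0.1,0,-8,0,0,0,0.7,0.1,0,-8,0,0,0,0.7]}}

```text
time: 4.25
eef_pos: [0.477, -0.1667, 0.1848]
tcp_rot: [0.975, 0.223, 0.002, 0.002]
contact_force: [0.5, 0.6, -1.5]
opening: 0.484
finger_force: 40.8
```

```bash
python3 - <<'E'
from h import *
a=telemetry.get_state();print(a["opening"],a["finger_force"],a["contact_force"])
go([.466,.206,.18],106.5)
s=grab("side")["color"][130:310,100:300]
cv2.imwrite("pics/s4.png",cv2.resize(s,(500,450),interpolation=2))
E
```

```text
0.48392626537424205 40.787672996520996 [ 0.54681192  0.62153283 -1.46072364]
shift cm [ 15.21 -34.04   0.36] pos [ 0.477  -0.1667  0.1848]
cur y-yaw -64.2 q [-0.54 -0.05  2.03  0.    1.15  0.58]
turn [   0.3    0.4 -170.7]
turn [ 0.3 -0.2  9.3]
```

View pics/s4.png

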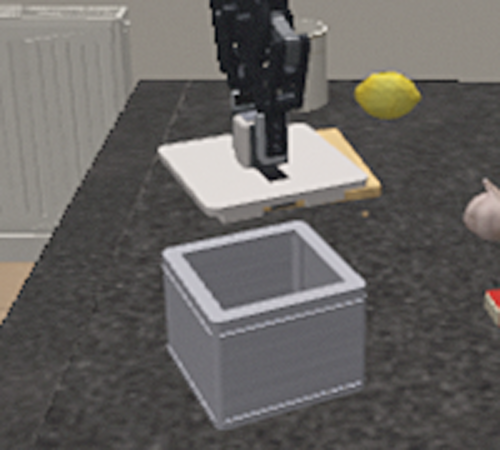

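The lid is clear and level, and the canister is still standing at (265,320) in the crop. I'll carry the lid over to the board.

>>> {"api": "arm_command", "payload": {"series": [0.4,-0.9,-1,0,0,0,0.7,1.2,-2.7,-1.5,0,0,0,0.7,2.2,-5,-2,0,0,0,0.7,3.4,-7.6,-2,0,0,0,0.7,4.6,-10.3,-2,0,0,0,0.7,5.8,-13,-2,0,0,0,0.7,7,-15.7,-2,0,0,0,0.7,8.2,-18.4,-2,0,0,0,0.7,9.4,-21,-2,0,0,0,0.7,10.4,-23.3,-2,0,0,0,0.7]}}

```text
time: 5.13
eef_pos: [0.4665, 0.0916, 0.2008]
tcp_rot: [0.975, 0.223, -0.001, -0.001]
contact_force: [-0.1, -0.4, -1.9]
opening: 0.483
finger_force: 41.1
```

>>> {"api": "arm_command", "payload": {"series": [1,-2.2,0,0,0,0,0.7,2,-4.5,0,0,0,0,0.7,3,-6.7,0,0,0,0,0.7,3.8,-8.6,0,0,0,0,0.7,4.4,-9.8,0,0,0,0,0.7,4.7,-10.5,0,0,0,0,0.7,4.8,-10.7,0,0,0,0,0.7,4.8,-10.7,0,0,0,0,0.7]}}

```text
time: 5.8
eef_pos: [0.4639, 0.2068, 0.2009]
tcp_rot: [0.975, 0.223, -0.001, 0.0]
contact_force: [1.2, -0.4, -1.3]
opening: 0.483
finger_force: 41.1
```

```bash
python3 - <<'E'
from h import *
a=telemetry.get_state();print(a["opening"],a["finger_force"],a["contact_force"])
go([.466,.206,.10],106.5)
w=grab("wrist")["color"];s=grab("side")["color"][100:300,130:280]
cv2.imwrite("pics/s5.png",np.hstack([cv2.resize(w,(480,360)),cv2.resize(s,(270,360),interpolation=2)]))
E
```

```text
0.48282043659274376 41.076140999794006 [ 1.23812566 -0.38481281 -1.25663529]
shift cm [ 0.17  0.16 10.09] pos [0.4639 0.2068 0.2009]
cur y-yaw -64.2 q [ 0.22 -0.06  2.01 -0.    1.19  1.34]
turn [-1.000e-01  0.000e+00 -1.707e+02]
turn [0.  0.1 9.3]
```

View pics/s5.png

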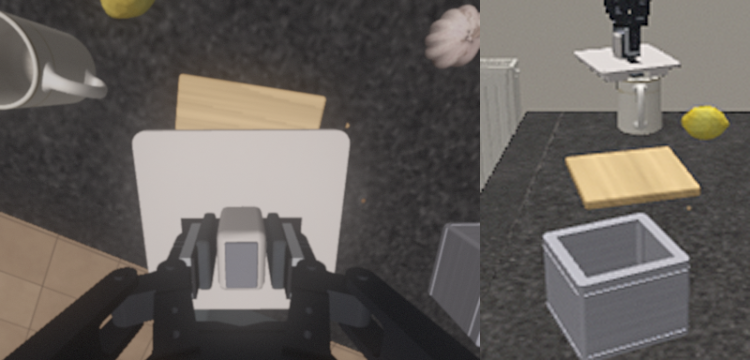

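The lid hangs level over the board, held by both paddles, with the canister, mug and lemon undisturbed. I'll lower it about 15 cm, then finish in small steps.

>>> {"api": "arm_command", "payload": {"series": [0.2,0.2,2,0,0,0,0.7,0.2,0.2,4.5,0,0,0,0.7,0.2,0.2,7,0,0,0,0.7,0.2,0.2,9.5,0,0,0,0.7,0.2,0.2,11.5,0,0,0,0.7,0.2,0.2,13,0,0,0,0.7,0.2,0.2,14,0,0,0,0.7,0.2,0.2,14.8,0,0,0,0.7,0.2,0.2,15,0,0,0,0.7,0.2,0.2,15,0,0,0,0.7]}}

```text
time: 6.73
eef_pos: [0.4673, 0.2053, 0.0513]
tcp_rot: [0.975, 0.223, -0.0, 0.0]
contact_force: [0.3, 0.1, -2.3]
opening: 0.482
finger_force: 41.1
```

>>> {"api": "arm_command", "payload": {"series": [0,0,0.2,0,0,0,0.7,0,0,0.4,0,0,0,0.7,0,0,0.6,0,0,0,0.7,0,0,0.6,0,0,0,0.7]}}

```text
time: 7.07
eef_pos: [0.4672, 0.2056, 0.0454]
tcp_rot: [0.975, 0.223, 0.0, 0.0]
contact_force: [-0.5, -0.2, -1.9]
opening: 0.48
finger_force: 41.1
```

>>> {"api": "arm_command", "payload": {"series": [0,0,0.1,0,0,0,0.7,0,0,0.2,0,0,0,0.7,0,0,0.2,0,0,0,0.7,0,0,0.2,0,0,0,0.7]}}

```text
time: 7.4
eef_pos: [0.4672, 0.2056, 0.0434]
tcp_rot: [0.975, 0.223, 0.0, 0.0]
contact_force: [0.1, 0.3, -0.9]
opening: 0.483
finger_force: 41.1
```

>>> {"api": "arm_command", "payload": {"series": [0,0,0.1,0,0,0,0.7,0,0,0.2,0,0,0,0.7,0,0,0.2,0,0,0,0.7,0,0,0.2,0,0,0,0.7]}}

```text
time: 7.73
eef_pos: [0.4673, 0.2057, 0.0432]
tcp_rot: [0.975, 0.223, -0.0, 0.0]
contact_force: [-4.9, -0.9, 8.8]
opening: 0.487
finger_force: 43.5
```

The lid has touched the board at the expected height. I'll relieve the pressure and open slowly.

>>> {"api": "arm_command", "payload": {"series": [0,0,-0.1,0,0,0,0.7,0,0,-0.1,0,0,0,0.45,0,0,-0.1,0,0,0,0.4,0,0,-0.1,0,0,0,0.35,0,0,-0.1,0,0,0,0.28,0,0,-0.1,0,0,0,0.2,0,0,-0.1,0,0,0,0.1,0,0,-0.1,0,0,0,0,0,0,-0.1,0,0,0,0,0,0,-0.1,0,0,0,0]}}

```text
time: 8.57
eef_pos: [0.4673, 0.2056, 0.0425]
tcp_rot: [0.975, 0.223, 0.0, -0.0]
contact_force: [0.2, -0.5, -0.3]
opening: 1.0
finger_force: 0.0
```

```bash
python3 - <<'E'
from h import *
a=telemetry.get_state();print(a["opening"],a["finger_force"],a["contact_force"],a["eef_pos"])
cv2.imwrite("pics/w6.png",grab("wrist")["color"])
E
```

```text
0.99970838912234 0.0 [ 0.24487246 -0.52071625 -0.30619294] [0.4672673  0.20558155 0.0424643 ]
```

View pics/w6.png

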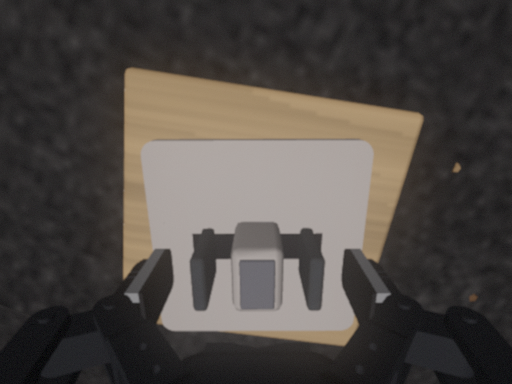

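The lid stands flat on the board, the paddles have sprung out to x≈203 and 312, and the fingers are clear on both sides. I'll retreat straight up.

>>> {"api": "arm_command", "payload": {"series": [0,0,-1,0,0,0,0,0,0,-3,0,0,0,0,0,0,-6,0,0,0,0,0,0,-9,0,0,0,0,0,0,-12,0,0,0,0,0,0,-14.5,0,0,0,0,0,0,-16,0,0,0,0,0,0,-16,0,0,0,0]}}

```text
time: 9.28
eef_pos: [0.4696, 0.2062, 0.2079]
tcp_rot: [0.975, 0.223, 0.005, 0.0]
contact_force: [0.1, -0.1, 0.6]
opening: 0.998
finger_force: 0.0
```

```bash
python3 - <<'E'
from h import *
s=grab("side")["color"][120:320,100:340]
cv2.imwrite("pics/s7.png",cv2.resize(s,(600,500),interpolation=2))
E
```

```text
(no output)
```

View pics/s7.png

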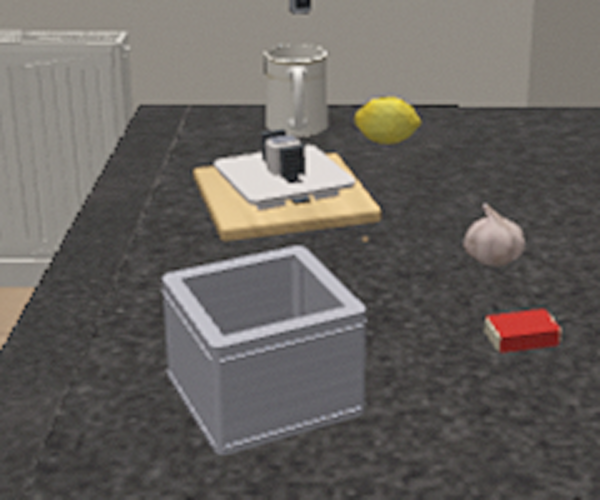

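The lid sits flat in the middle of the board at about (285,175). The open canister and the other things haven't moved, so I'll hand in.

```bash
python3 -c "
from plant import ctrl
print(ctrl.sign_off())"
```

```text
the job is handed in; nothing more can be done
None
```

The canister is open and the lid is set down, right way up and released, in the middle of the board; the final picture shows the canister and the other things undisturbed, and the job is handed in (no verdict was returned).

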